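Secure a solder reel on its stand and set its running play

TASK

A fresh reel of solder has been dropped over the stud of the reel stand. Swing the keeper fully home under the raised knurled nut, thread the nut down (clockwise from above) until it bottoms out so that everything is seated, then back it off a quarter turn so that the reel can run with a little play. Finish with the nut still held between the fingers at that setting, so that it cannot creep while I put thread lock on the stud, and leave the things lying round the stand alone.

Things in the scene. Friction and masses are not known exactly. Their poses are not given: they have to be found in the camera images.
- reel_stand: The solder reel stand, screwed to the bench: a round grey base 136 mm across and 13 mm thick with three low screw heads, with a grey solder reel (64 mm across, upper face 52 mm above the bench, spins freely) on its hub and an 8 mm threaded stud standing up through the reel's centre to 100 mm above the bench. Origin at the centre of the base's underside, on the stud's axis; z up; the keeper's pivot post stands 46 mm from the stud along the stand's own +x, beside the reel.
- keeper (a joint): Swing angle (rad) of the keeper about its vertical pivot: 0 = fully home, at its stop, with the stud in its slot and the strip lying along the stand's -x; it grows to at most 1.5 as the keeper swings out, counterclockwise seen from above (its handle towards the stand's -y). Stiff enough to stay where it is left; about 1 N at the grip post moves it.
- keeper_pivot (a point): Centre of the keeper's pivot, at the upper face of the strip (56.5 mm above the bench); a screw head 19 mm across and 4 mm high sits here.
- keeper_grip (a point): Middle of the upright black grip post at the free end of the keeper, 102 mm from the pivot: 12 to 15 mm thick, 24 mm tall, standing on the strip, this point 12 mm above the strip's upper face (68.5 mm above the bench). The keeper is a flat steel strip 4 mm thick with a side slot for the stud, its underside 52.5 mm above the bench, just over the reel.
- nut_turn (a joint): How far the knurled nut is unscrewed from bottomed out (rad): 0 = bottomed out against its hard stop, with the keeper clamped; it grows as the nut is turned counterclockwise seen from above, up to 5.6; a quarter turn is 1.57. Ordinary right-hand thread of 8 mm lead (1.27 mm of rise per rad); friction about 0.05 N m holds it where it is left.
- thumb_nut: The knurled aluminium nut on the stud, captive, with the stud sticking out of its top: 26 mm in diameter over the knurl, 28 mm tall, with a 29 mm flange along its lowest 5 mm. Origin at the centre of its underside, 57 mm above the bench when bottomed out; z up; it turns and rises with the thread. A short black witness line on its top face lies along the nut's -x and points along the stand's -x, towards the keeper's home position, when the nut is bottomed out.
- nut_grip (a point): Point on the nut's axis at the middle of the knurl, 17 mm above the nut's underside: where to grip it.
- board: Bystander: a loose green circuit board, 60x86x10 mm, lying near the stand. Origin at the centre of its underside.
- loupe: Bystander: a loose black loupe, 44 mm across and 34 mm tall. Origin at the centre of its underside.
- driver: Bystander: a loose small screwdriver with a yellow handle, 14x130x14 mm. Origin at the centre of its underside.
Mind the look-alikes: they are no part of the job. What is shaped like the reel_stand but turquoise is not meant.

How it is judged:
By the outcome, as a careful person would: the job done as asked, in the order asked, and still so for the second after the job is handed in, while the arm keeps its last pose, push and grip.
It also fails if it takes over 72 s, if anything falls off the work surface, if the arm or the gripper's body presses on something with over 40 N, if the wrist force passes 120 N, or if a joint passes its speed limit or range.

ROBOT

A 6-joint arm with a two-finger parallel gripper is mounted at the origin on a cart in front of the work surface, level with it; the furniture and walls round the work are solid. World frame = base frame: x ahead of the robot, y to its left, z up, the work surface at z = 0. Lengths are in m, angles in rad, forces in N, time in s.
With the tool pointing down it reaches from about 0.35 to 0.975 m from the base axis. Payload 4.9 kg.
Tool frame: the origin (TCP) lies midway between the tips of the shut fingers; the grasp point (between the pads) lies ctrl.tcp_to_grasp behind it (ctrl.tcp_to_grasp is the distance from the TCP to the grasp point, in m); z points along the fingers, y is the direction in which the jaws open and shut (so a half turn about z gives the same grasp; the last joint's range is limited). The gripper opens to 85 mm and grips with 20 to 120 N. Pads are 22 mm wide; open, the fingers measure 114 mm over their backs; the gripper's body (76 mm by 85 mm) begins 54 mm behind the grasp point. The pads swing forward as they close: fully open they stand 13 mm farther back than shut.
Start: joints at [-0.119, 0.053, 1.613, -0, 1.476, -0.119], TCP at [0.625, 0, 0.231] pointing down, gripper open.
Joint ranges: [-3.01, 3.01], [-1.01, 2.22], [0.06, 2.58], [-1.02, 4.17], [0.09, 2.62], [-3.14, 3.14]. Speed limits (rad/s): [2.57, 2.57, 3.14, 3.14, 3.14, 3.14].

INTERFACE

Orientations are given as a rotation vector (axis times angle).
In Python, from station import ctrl, get_image, calibration, finish_job, models gives the robot as it stands.
- The arm moves only by the shell command python3 -m creep 'ROWS' [FORCE]. ROWS is JSON, a list of rows, each a list of 7 numbers: the opening, from 0 (shut) to 1 (fully open), then the shift along the tool's x, y, z in m, then the turn, a rotation vector about the tool's x, y, z in degrees. A call has 1 to 20 rows; each row shifts and turns the commanded pose from where the row before left it, along the tool's axes as they then stand; what a row does not reach is not made up. A row lasts 1/10 s, in which the tool goes at most 50 mm and 8.59 degrees, less where a joint would pass 70% of its speed; a pose out of reach is approached as far as the arm can. A call with a gripper value outside its range is refused whole. The fingers move at their own pace and stop on an object; FORCE is the grip in N (left out, the last holds). Time passes only in rows, so rows that do not move let the fingers close. It gives the time, the measured TCP pose, the force and the opening at its end, in the units of the state.
- ctrl.get_obs(): the state, without advancing time (a new reading comes with each control period).
- get_image(name): name is "scene" or "side" or "wrist"; returns the picture (400x640x3 uint8, red, green, blue); there is no depth.
- calibration(name): a dict with "mtx" (3x3 intrinsics, pixels), "R" (3x3) and "t" (3): a world point X has camera coordinates R X + t. Camera axes: x right, y down, z forward; pixel columns grow to the right and rows downward; lengths in m; the calibration is good to about 2 mm. A picture is of the moment at which its call begins: read the wrist's pose just before it. calibration takes no time and is no camera call; for the wrist camera it gives the pose at the moment of the call.
- finish_job(): hands the job in, once; it reports no verdict.
Trained networks look in the newest picture that a camera, given by its name, has taken for a name from the list of things; names that differ only in an ending like _2 or _b are one class to them, and where a whole thing is asked for, a point or a joint stands for the part that bears it (a point fixed in the world has none). Each returns a list of dicts, best first, with "conf" (0 to 1); they miss things now and then, are a little off and sometimes report something else, mostly with a low value. They report only what shows in the picture. A call takes as long as a camera call. They do not tell look-alikes from the thing itself.
- models.search_frame(camera, name): "extent" ([left, top, right, bottom] in pixels, round what is visible of it).
The state is a dict: "t": time; "q": joint angles; "dq": joint speeds; "effort": joint torques, N m; "tool_pos": TCP position; "tool_rot": TCP orientation; "contact_force": force on the tool from outside, world axes, zero at the start; "wrist_torque": the same for the moment, N m; "opening": finger opening in m.
Only numpy, scipy, OpenCV 4.12 (cv2) and the standard library are available. Lean on these libraries where they do the work, as an engineer would, in place of code of your own. Each camera call takes 0.05 s, during which the arm holds its last target. There are 200 camera calls.

## Working session

There is one attempt and no reset: what is moved stays moved. The work goes in short steps, Python scripts to look and compute and a shell command to move; the robot and the scene stay as the last step left them, time stands still between calls to the robot, and variables do not carry over. Pictures are saved under pics/ and viewed, about 8 in all and at most 12, crops included, and the job is handed in when it is done.

```bash
ls; mkdir -p pics; python3 - <<'E'
from station import ctrl,get_image,calibration,models
import cv2,numpy as np
print(ctrl.get_obs(), ctrl.tcp_to_grasp)
for c in ["scene","side"]:
    im=get_image(c); cv2.imwrite(f"pics/{c}0.png",im[:,:,::-1])
    for n in ["reel_stand","thumb_nut","keeper_grip","keeper_pivot","board","loupe","driver"]:
        print(c,n,[(np.round(d['extent']).tolist(),round(d['conf'],2)) for d in models.search_frame(c,n)][:4])
a=cv2.imread("pics/scene0.png");b=cv2.imread("pics/side0.png")
cv2.imwrite("pics/both0.png",cv2.resize(np.vstack([a,b]),(480,600),interpolation=cv2.INTER_AREA))
E
```

```text
pics
{'t': 0.0, 'q': array([-1.18964053e-01,  5.33810925e-02,  1.61427326e+00, -6.09449606e-06,
        1.47600371e+00, -1.19008634e-01]), 'dq': array([ 8.24182134e-05,  1.26928762e-03,  5.90736513e-04, -1.89106584e-03,
       -1.47615025e-03,  6.07509283e-05]), 'effort': array([ 2.70554956e-04, -3.93670499e+01, -3.70175600e+01, -1.62778279e-04,
        6.93513779e-03, -6.06393527e-06]), 'tool_pos': array([6.24384455e-01, 9.47503480e-05, 2.30060384e-01]), 'tool_rot': array([-2.22024553e+00, -2.22034581e+00,  2.01200765e-03]), 'contact_force': array([ 0.55254693, -0.89966029,  0.15577817]), 'wrist_torque': array([-0.02899592, -0.02341431,  0.0415364 ]), 'opening': 0.08554615416826064} 0.0187
scene reel_stand [([366.0, 138.0, 413.0, 179.0], 0.79), ([287.0, 160.0, 344.0, 214.0], 0.76), ([277.0, 268.0, 334.0, 331.0], 0.61)]
scene thumb_nut [([310.0, 171.0, 319.0, 181.0], 0.64), ([298.0, 281.0, 311.0, 299.0], 0.59), ([390.0, 140.0, 398.0, 150.0], 0.58), ([310.0, 173.0, 320.0, 185.0], 0.42)]
scene keeper_grip [([289.0, 270.0, 321.0, 315.0], 0.77), ([309.0, 171.0, 322.0, 186.0], 0.58), ([37
[... 258 characters left out ...]
], 0.46)]
scene driver [([303.0, 215.0, 340.0, 248.0], 0.56)]
side reel_stand [([311.0, 200.0, 376.0, 262.0], 0.79), ([229.0, 262.0, 311.0, 339.0], 0.73), ([264.0, 144.0, 316.0, 188.0], 0.63)]
side thumb_nut [([342.0, 202.0, 351.0, 218.0], 0.64), ([256.0, 271.0, 270.0, 289.0], 0.56)]
side keeper_grip [([323.0, 221.0, 373.0, 248.0], 0.97), ([230.0, 271.0, 299.0, 296.0], 0.78), ([270.0, 145.0, 308.0, 164.0], 0.75)]
side keeper_pivot [([228.0, 268.0, 298.0, 298.0], 0.93), ([323.0, 222.0, 371.0, 249.0], 0.72), ([268.0, 142.0, 310.0, 164.0], 0.61)]
side board [([360.0, 201.0, 388.0, 220.0], 0.66)]
side loupe [([390.0, 222.0, 410.0, 248.0], 0.62)]
side driver [([390.0, 223.0, 410.0, 245.0], 0.19)]
```

View pics/scene0.png

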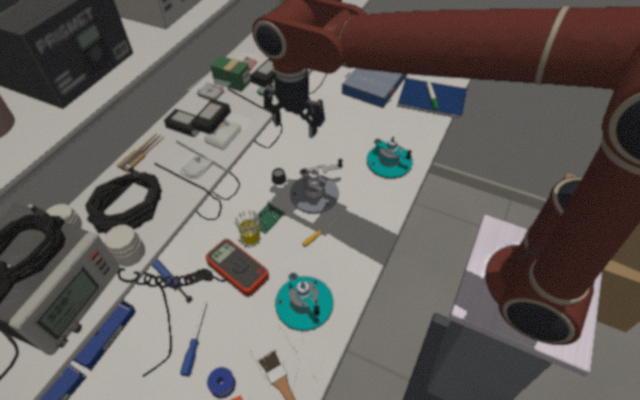

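Candidates: the grey stand at scene (315,187), and turquoise look-alikes at (390,158) and (305,300). I choose the grey one. Next I'll localise it and check a close crop.

```bash
cat > h.py <<'E'
import cv2,numpy as np
from station import ctrl,get_image,calibration,models
def onz(c,uv,z,cal=None):
    k=cal or calibration(c); R,t,M=map(np.array,(k["R"],k["t"],k["mtx"]))
    d=R.T@np.linalg.solve(M,[uv[0],uv[1],1]); o=-R.T@t
    return o+d*(z-o[2])/d[2]
def proj(c,X,cal=None):
    k=cal or calibration(c); R,t,M=map(np.array,(k["R"],k["t"],k["mtx"]))
    p=M@(R@np.array(X)+t.ravel()); return p[:2]/p[2]
E
python3 - <<'E'
from h import *
print("base", onz("scene",(315,194),.0065), onz("side",(343,238),.0065))
print("nut", onz("scene",(315,178),.08), onz("side",(347,210),.08))
for c,uv in [("scene",(305,300)),("scene",(390,158)),("scene",(280,178)),("scene",(273,218)),("scene",(313,239))]: print(c,uv,onz(c,uv,.01))
a=cv2.imread("pics/scene0.png")[135:260,250:430];b=cv2.imread("pics/side0.png")[180:305,240:420]
cv2.imwrite("pics/crop0.png",np.vstack([cv2.resize(x,None,fx=2.4,fy=2.4,interpolation=cv2.INTER_CUBIC) for x in(a,b)]))
E
```

```text
base [ 0.58207878 -0.01513946  0.0065    ] [ 0.5878774  -0.01878337  0.0065    ]
nut [ 0.57823179 -0.01019343  0.08      ] [ 0.594345   -0.02602094  0.08      ]
scene (305, 300) [0.45981451 0.28119969 0.01      ]
scene (390, 158) [ 0.44385202 -0.23029697  0.01      ]
scene (280, 178) [ 0.69616704 -0.02200185  0.01      ]
scene (273, 218) [0.64386308 0.10885729 0.01      ]
scene (313, 239) [0.5190958  0.12219919 0.01      ]
```

View pics/crop0.png

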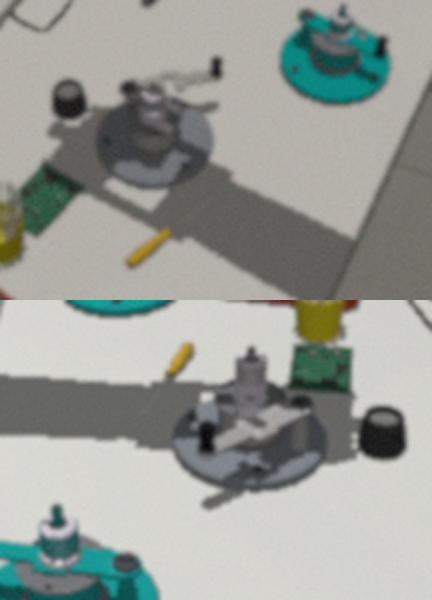

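The crops confirm it: the grey stand has its raised nut at scene (312,175). The keeper is swung out from its pivot at scene (304,172) to the black grip at (340,163). The loupe is at (279,176), the board at (270,216) and the driver at (312,238). Now the wrist view.

```bash
python3 - <<'E'
from h import *
for n,s,d,z in [("pivot",(304,171.7),(365,224),.06),("grip",(340,163),(326,237),.0685)]:
    print(n,onz("scene",s,z),onz("side",d,z))
k=calibration("wrist");im=get_image("wrist");cv2.imwrite("pics/w0.png",im[:,:,::-1]);np.savez("w0.npz",**k)
for n in ["thumb_nut","keeper_grip","keeper_pivot"]: print(n,[(np.round(d['extent']).tolist(),round(d['conf'],2)) for d in models.search_frame("wrist",n)][:4])
E
```

```text
pivot [ 0.6235149  -0.03328603  0.06      ] [ 0.62928854 -0.04765308  0.06      ]
grip [ 0.54583963 -0.09769227  0.0685    ] [ 0.5504123 -0.1029788  0.0685   ]
thumb_nut []
keeper_grip [([235.0, 208.0, 335.0, 293.0], 0.7)]
keeper_pivot [([234.0, 204.0, 337.0, 292.0], 0.79)]
```

View pics/w0.png

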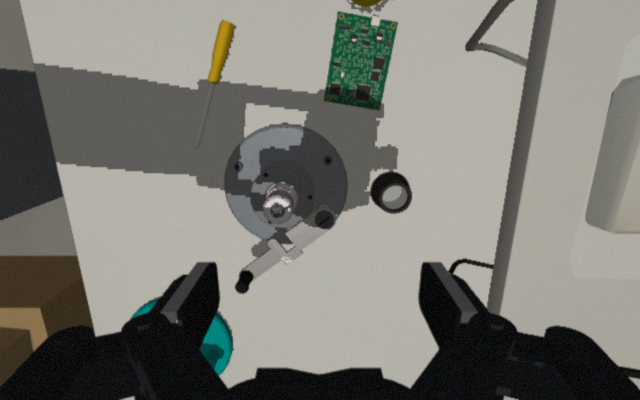

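The wrist view shows base centre (286,183), nut top (278,207), pivot screw (325,218) and grip post (244,282). The loupe is at (391,192), clear to the right.

```bash
python3 - <<'E'
from h import *
k=dict(np.load("w0.npz"))
print("cam",-k["R"].T@k["t"].ravel(), k["R"].round(2).tolist(),k["mtx"].tolist())
b=onz("wrist",(286,184),.0065,k);p=onz("wrist",(325,219),.0605,k)
print("base",b,"pivot",p,"r",np.linalg.norm((p-b)[:2]),np.degrees(np.arctan2(*(p-b)[[1,0]])))
for z,uv in [(.0565,(242,290)),(.0685,(244,282)),(.0805,(246,275))]:
    g=onz("wrist",uv,z,k);print("grip",g,np.linalg.norm((g-p)[:2]),np.degrees(np.arctan2(*(g-p)[[1,0]])))
print("stud top",onz("wrist",(277,210),.1,k), "nuttop z=.092",onz("wrist",(279,207),.092,k))
print("loupe",onz("wrist",(393,195),.034,k),"board corner",onz("wrist",(382,108),.01,k),onz("wrist",(325,100),.01,k))
E
```

```text
cam [0.62556464 0.07612356 0.37506621] [[1.0, 0.0, 0.0], [0.0, -0.96, 0.29], [0.0, -0.29, -0.96]] [[343.33987850585805, 0.0, 318.7080199115888], [0.0, 343.33987850585805, 201.82954246399012], [0.0, 0.0, 1.0]]
base [ 0.5898631  -0.01604052  0.0065    ] pivot [ 0.6320837  -0.03757913  0.0605    ] r 0.04739715351023442 -27.028148436697183
grip [ 0.54526426 -0.11842849  0.0565    ] 0.11863487908658349 -137.03923210765032
grip [ 0.55088965 -0.10197228  0.0685    ] 0.10362891410620648 -141.5828655472151
grip [ 0.5562077  -0.08743652  0.0805    ] 0.0907905638563422 -146.69146593081322
stud top [ 0.59071175 -0.01524765  0.1       ] nuttop z=.092 [ 0.59152543 -0.01516758  0.092     ]
loupe [ 0.70270494 -0.02081458  0.034     ] board corner [0.69090407 0.06516792 0.01      ] [0.63235534 0.07300211 0.01      ]
```

Stud axis is about (0.590, -0.0155) and stand yaw about -27.5°. The keeper is about 1.14 rad out, with its grip near (0.551, -0.102). Plan: go south of the post with shut fingers and push it along the arc.

```bash
python3 -m creep '[[0,-0.034,-0.017,0,0,0,0],[0,-0.034,-0.017,0,0,0,0],[0,-0.034,-0.017,0,0,0,0],[0,-0.035,-0.018,0,0,0,0],[0,0,0,0.01,0,0,0],[0,0,0,0.028,0,0,0],[0,0,0,0.028,0,0,0],[0,0,0,0.028,0,0,0],[0,0,0,0.028,0,0,0],[0,0,0,0.028,0,0,0],[0,0,0,0.016,0,0,0],[0,0,0,0,0,0,0]]' 40
python3 - <<'E'
from h import *
im=get_image("wrist");k=calibration("wrist")
for X in [(.551,-.1015,.0685),(.59,-.0155,.1),(.6315,-.037,.0605)]:
    u=proj("wrist",X,k);print(u);im=im.copy();cv2.circle(im,tuple(int(v) for v in u),4,(255,0,0),1)
cv2.imwrite("pics/w1.png",im[:,:,::-1])
E
```

```text
t: 2.2
tool_pos: [0.5541, -0.1357, 0.0622]
tool_rot: [-2.217, -2.218, 0.003]
contact_force: [-0.8, 0.3, -0.1]
opening: -0.0001
[306.50087624 198.56538115]
[447.53010788 -81.12164612]
[511.45778607  34.88132743]
```

View pics/w1.png

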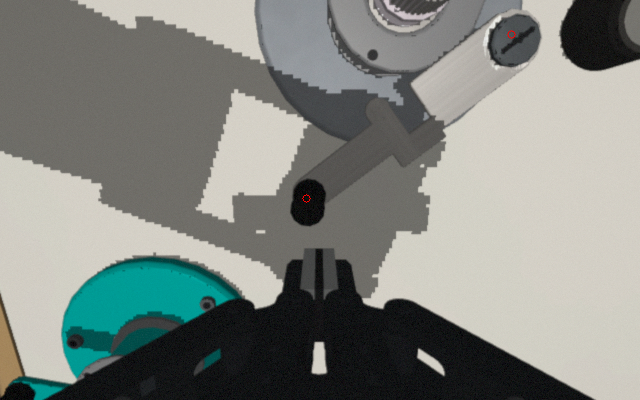

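The post is where predicted (306,199), with the shut fingertips just south of it at (319,265). Pushing along the first part of the arc.

```bash
python3 -m creep '[[0,0.008,-0.003,-0.004,0,0,0],[0,0.008,0,0,0,0,0],[0,0.0047,-0.0034,0,0,0,0],[0,0.0047,-0.0033,0,0,0,0],[0,0.0051,-0.0028,0,0,0,0],[0,0.0051,-0.0028,0,0,0,0],[0,0.0054,-0.0022,0,0,0,0],[0,0.0053,-0.0021,0,0,0,0],[0,0.0056,-0.0016,0,0,0,0],[0,0.0055,-0.0016,0,0,0,0],[0,0.0057,-0.0009,0,0,0,0],[0,0.0057,-0.0009,0,0,0,0],[0,0.0058,-0.0003,0,0,0,0],[0,0.0058,-0.0003,0,0,0,0],[0,0,0,0,0,0,0]]'
python3 - <<'E'
from h import *
im=get_image("wrist");cv2.imwrite("pics/w2.png",im[:,:,::-1])
E
```

```text
t: 3.75
tool_pos: [0.5308, -0.0557, 0.0693]
tool_rot: [-2.22, -2.222, -0.001]
contact_force: [0.0, -1.0, 0.6]
opening: 0.0002
```

View pics/w2.png

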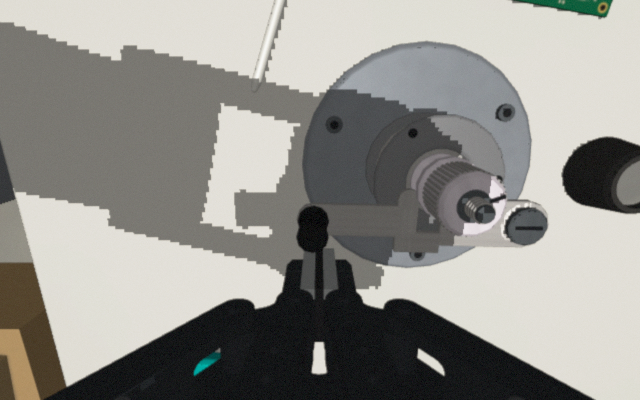

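The keeper is following at about 180°, and the witness line shows from (478,208) to (505,197). I'll continue to near home, then press gently.

```bash
python3 -m creep '[[0,0.0058,0.0003,0,0,0,0],[0,0.0057,0.0005,0,0,0,0],[0,0.0057,0.001,0,0,0,0],[0,0.0057,0.001,0,0,0,0],[0,0.0056,0.0017,0,0,0,0],[0,0.0055,0.0017,0,0,0,0],[0,0.004,0.0018,0,0,0,0],[0,0.004,0.0018,0,0,0,0],[0,0,0,0,0,0,0]]'
python3 - <<'E'
from h import *
k=dict(np.load("w0.npz"))
im=get_image("wrist");cv2.imwrite("pics/w3.png",im[:,:,::-1])
E
```

```text
t: 4.7
tool_pos: [0.5409, -0.014, 0.0693]
tool_rot: [-2.221, -2.222, -0.001]
contact_force: [0.4, 0.6, -0.3]
opening: -0.0
```

```bash
python3 -m creep '[[0,0.002,0.001,0,0,0,0],[0,0.002,0.001,0,0,0,0],[0,0,0,0,0,0,0]]'; python3 -m creep '[[0,0.002,0.001,0,0,0,0],[0,0,0,0,0,0,0]]'
```

```text
t: 5.05
tool_pos: [0.5417, -0.0124, 0.0692]
tool_rot: [2.22, 2.221, -0.008]
contact_force: [-5.1, -7.3, 1.6]
opening: -0.0002
t: 5.25
tool_pos: [0.5419, -0.012, 0.0692]
tool_rot: [2.219, 2.221, -0.014]
contact_force: [-7.0, -12.8, 2.8]
opening: 0.0
```

```bash
python3 - <<'E'
from h import *
im=get_image("wrist");cv2.imwrite("pics/w4.png",im[:,:,::-1]);np.savez("w4.npz",**calibration("wrist"))
E
```

```text
(no output)
```

View pics/w4.png

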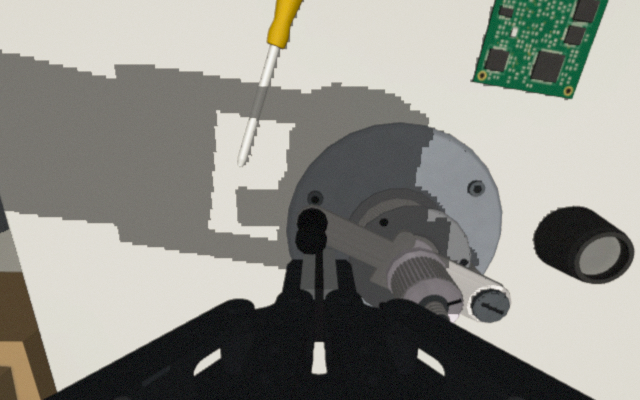

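The strip now lies across the stud towards the post at (312,230), and the force rose with no motion, so it is at its stop. I'll measure the alignment and the witness line.

```bash
python3 - <<'E'
from h import *
k=dict(np.load("w4.npz"))
p=onz("",(490,305),.0605,k);g=onz("",(312,217),.0805,k);g2=onz("",(312,240),.0565,k);s=onz("",(434,310),.1,k);b=onz("",(395,220),.0065,k)
a=lambda v:np.degrees(np.arctan2(v[1],v[0]))
print(p,g,g2,s,b);print("keeper dir",a(g-p),a(g2-p),"len",np.linalg.norm((g-p)[:2]),"piv->stud",a(s-p),np.linalg.norm((s-p)[:2]),"piv->base",a(b-p))
w=[onz("",u,.090,k) for u in [(444,304),(462,300)]];print("witness",a(w[1]-w[0]))
print(ctrl.get_obs()["q"].round(3))
E
```

```text
[ 0.63011574 -0.03755446  0.0605    ] [0.53990406 0.0172074  0.0805    ] [ 0.53926513 -0.00357125  0.0565    ] [ 0.58658766 -0.01313306  0.1       ] [ 0.59108143 -0.01156614  0.0065    ]
keeper dir 148.74068665779592 159.49139218852804 len 0.10553202536282463 piv->stud 150.7054283853256 0.049910912011053014 piv->base 146.34506057494926
witness 15.07393748232806
[-0.155  0.018  1.934 -0.009  1.194 -0.153]
```

Consistent with home, within pixel error. The nut is about 225° (3.9 rad) from bottomed. Now retreat, rise, and wind the wrist back so the nut can be turned in one grasp.

```bash
python3 -m creep '[[0,-0.02,-0.005,0,0,0,0],[0,-0.01,0,-0.01,0,0,0],[0,0,0,-0.03,0,0,0],[0,0,0,-0.03,0,0,0],[0.5,0.01,0.014,-0.02,0,0,-8.2],[0.5,0,0,0,0,0,-8.2],[0.5,0,0,0,0,0,-8.2],[0.5,0,0,0,0,0,-8.2],[0.5,0,0,0,0,0,-8.2],[0.5,0,0,0,0,0,-8.2],[0.5,0,0,0,0,0,-8.2],[0.5,0,0,0,0,0,-8.2],[0.5,0,0,0,0,0,-8.2],[0.5,0,0,0,0,0,-8.2],[0.5,0,0,0,0,0,-8.2],[0.5,0,0,0,0,0,-8.2],[0.5,0,0,0,0,0,-8.2],[0.5,0,0,0,0,0,0]]'
cat >> h.py <<'E'
from scipy.spatial.transform import Rotation as Ro
def rel(target):
    o=ctrl.get_obs();R=Ro.from_rotvec(o["tool_rot"]).as_matrix()
    print("pos",o["tool_pos"].round(4),"q",o["q"].round(3),"open",round(o["opening"],4),"F",o["contact_force"].round(1),"M",o["wrist_torque"].round(2))
    print("tool x ang",np.degrees(np.arctan2(R[1,0],R[0,0])).round(2),"z",R[:,2].round(3),"shift",(R.T@(np.array(target)-o["tool_pos"])).round(4), "rotfix deg",np.degrees((Ro.from_matrix(R).inv()*Ro.from_matrix(np.column_stack([c:=np.r_[R[:2,0],0]/np.hypot(*R[:2,0]),np.cross([0,0,-1],c),[0,0,-1]]))).as_rotvec()).round(2))
E
python3 - <<'E'
from h import *
rel((.590,-.0155,.13))
print(ctrl.tcp_to_grasp)
E
```

```text
t: 7.1
tool_pos: [0.5531, -0.0285, 0.1602]
tool_rot: [-0.452, 3.107, 0.0]
contact_force: [0.6, -1.0, 0.5]
opening: 0.0428
pos [ 0.5531 -0.0285  0.1602] q [-1.860e-01 -6.300e-02  1.849e+00  1.000e-03  1.354e+00 -2.046e+00] open 0.0428 F [ 0.6 -1.   0.5] M [ 0.05  0.03 -0.02]
tool x ang -163.43 z [ 0.001  0.    -1.   ] shift [-0.0391  0.002   0.0303] rotfix deg [-0.01  0.08 -0.  ]
0.0187
```

```bash
python3 -m creep '[[0.5,-0.02,0.001,0,0,0,0],[0.5,-0.019,0.001,0,0,0,0],[0.5,0,0,0,0,0,0]]'
python3 - <<'E'
from h import *
k=calibration("wrist");im=get_image("wrist");cv2.imwrite("pics/w5.png",im[:,:,::-1]);np.savez("w5.npz",**k)
rel((.590,-.0155,.13))
print([proj("",(.59,-.0155,z),k).round(1) for z in(.1,.09)])
print([(np.round(d['extent']).tolist(),round(d['conf'],2)) for d in models.search_frame("wrist","thumb_nut")][:4])
E
```

```text
t: 7.4
tool_pos: [0.591, -0.0151, 0.1601]
tool_rot: [-0.45, 3.108, 0.0]
contact_force: [-0.6, -0.2, -0.0]
opening: 0.0425
pos [ 0.5899 -0.0153  0.1597] q [-0.152  0.025  1.764  0.     1.353 -2.011] open 0.0432 F [-0.4 -0.2 -0.1] M [ 0.02 -0.06 -0.02]
tool x ang -163.49 z [ 0.  0. -1.] shift [-0.     -0.0002  0.0297] rotfix deg [0.   0.01 0.  ]
[array([316.6, 217. ]), array([316.6, 211.8])]
[([293.0, 180.0, 334.0, 230.0], 0.94)]
```

View pics/w5.png

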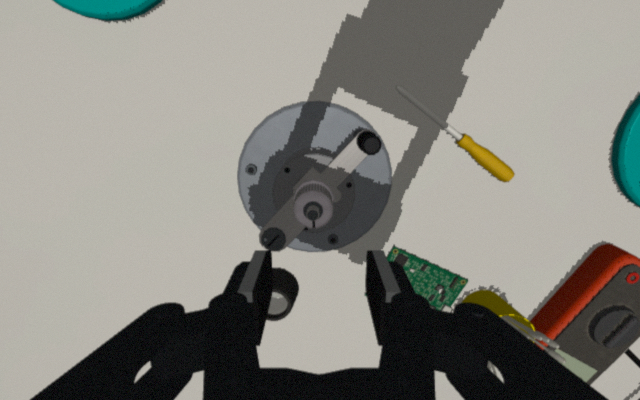

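Keeper home: pivot (272,238), stud (313,215) and post (369,142) are collinear. The nut is centred at x=313.5 px. The loupe at (277,292) and the board at (425,275) are undisturbed.

```bash
python3 - <<'E'
from h import *
k=dict(np.load("w5.npz"))
for uv,z in [((313.2,214.5),.1),((313.5,209.5),.09)]: 
    X=onz("",uv,z,k);print(X);rel((X[0],X[1],.064))
im=cv2.imread("pics/w5.png")[150:270,250:400];cv2.imwrite("pics/w5c.png",cv2.resize(im,None,fx=5,fy=5,interpolation=cv2.INTER_CUBIC))
a=lambda v:np.degrees(np.arctan2(v[1],v[0]))
p,g=onz("",(272,237),.0605,k),onz("",(370,143),.0805,k);print("keeper",a(g-p),np.linalg.norm((g-p)[:2]),"p",p)
E
```

```text
[ 0.58900929 -0.01798745  0.1       ]
pos [ 0.5893 -0.0155  0.1595] q [-0.152  0.024  1.765 -0.     1.353 -2.012] open 0.0429 F [-0.9 -0.1 -0.7] M [-0.02 -0.02 -0.01]
tool x ang -163.48 z [-0.  0. -1.] shift [ 0.001  -0.0023  0.0955] rotfix deg [ 0.01 -0.02 -0.  ]
[ 0.58902764 -0.01793385  0.09      ]
pos [ 0.5893 -0.0155  0.1595] q [-0.152  0.024  1.765 -0.     1.353 -2.012] open 0.0429 F [-0.9 -0.1 -0.7] M [-0.02 -0.02 -0.01]
tool x ang -163.48 z [-0.  0. -1.] shift [ 0.0009 -0.0023  0.0955] rotfix deg [ 0.01 -0.02 -0.  ]
keeper 153.62629240391328 0.10125608145944694 p [ 0.62896243 -0.03982907  0.0605    ]
```

View pics/w5c.png

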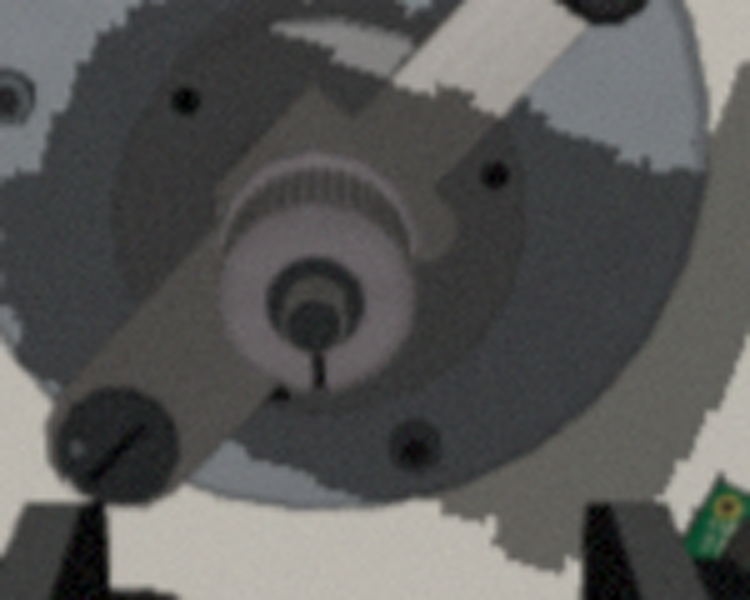

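The witness line runs straight down in the crop, from (318,330) to (319,388), so world angle is about 16.5°. The nut is about 223° up. Nut axis is (0.589, -0.018). Descend and grip.

```bash
python3 -m creep '[[0.5,0.001,-0.0023,0,0,0,0],[0.5,0,0,0.03,0,0,0],[0.5,0,0,0.03,0,0,0],[0.5,0,0,0.02,0,0,0],[0.5,0,0,0.0145,0,0,0],[0.5,0,0,0,0,0,0]]' && python3 -m creep '[[0.2,0,0,0,0,0,0],[0.2,0,0,0,0,0,0],[0.2,0,0,0,0,0,0],[0.1,0,0,0,0,0,0],[0.1,0,0,0,0,0,0]]' 60
python3 -c "
from h import *
rel((.589,-.018,.065))"
```

```text
t: 8.1
tool_pos: [0.587, -0.018, 0.0624]
tool_rot: [0.452, -3.105, -0.002]
contact_force: [-0.1, -0.4, 0.2]
opening: 0.0427
t: 8.6
tool_pos: [0.5899, -0.0193, 0.0663]
tool_rot: [-0.453, 3.107, -0.004]
contact_force: [-1.0, -5.4, -0.5]
opening: 0.024
pos [ 0.5899 -0.0193  0.0663] q [-1.580e-01  1.270e-01  1.824e+00 -2.000e-03  1.188e+00 -2.017e+00] open 0.024 F [-1.  -5.4 -0.5] M [-0.73  0.15 -0.02]
tool x ang -163.41 z [ 0.002 -0.002 -1.   ] shift [0.0005 0.0015 0.0013] rotfix deg [-0.17  0.07 -0.  ]
```

```bash
python3 -m creep '[[0.1,0,-0.001,0,0,0,0],[0.1,0,0,0.0002,0,0,8],[0.1,0,0,0.0002,0,0,8],[0.1,0,0,0.0002,0,0,8],[0.1,0,0,0.0002,0,0,8],[0.1,0,0,0.0002,0,0,8],[0.1,0,0,0,0,0,0]]'
python3 -c "
from h import *
rel((.589,-.018,.065))
im=get_image('wrist');cv2.imwrite('pics/w6.png',im[:,:,::-1]);k=calibration('wrist');np.savez('w6.npz',**k)"
```

```text
t: 9.3
tool_pos: [0.5899, -0.0202, 0.0653]
tool_rot: [0.64, 3.074, -0.003]
contact_force: [-4.1, -5.8, 2.8]
opening: 0.0237
pos [ 0.5899 -0.0202  0.0653] q [-0.159  0.129  1.823 -0.002  1.188 -1.318] open 0.0237 F [-4.1 -5.8  2.8] M [-0.84  0.43 -0.04]
tool x ang 156.47 z [ 0.001 -0.002 -1.   ] shift [0.0018 0.0016 0.0003] rotfix deg [-0.1   0.12 -0.  ]
```

View pics/w6.png

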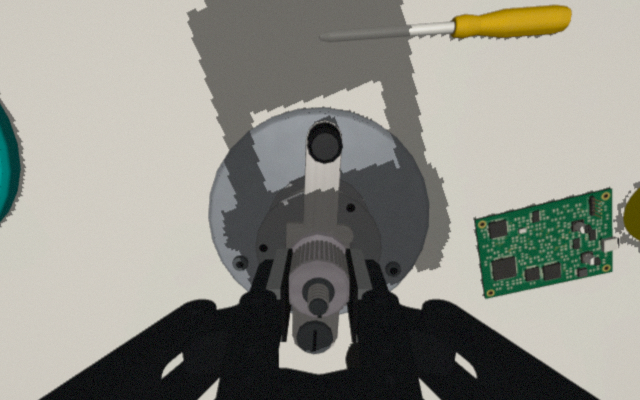

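The nut is gripped at (318,290) and turning with the wrist; |Mz| is about 0.04 N m, which matches thread friction. Continuing.

```bash
python3 -m creep '[[0.1,0,0,0.0002,0,0,8],[0.1,0,0,0.0002,0,0,8],[0.1,0,0,0.0001,0,0,8],[0.1,0,0,0.0002,0,0,8],[0.1,0,0,0.0002,0,0,8],[0.1,0,0,0.0002,0,0,8],[0.1,0,0,0.0001,0,0,8],[0.1,0,0,0.0002,0,0,8],[0.1,0,0,0.0002,0,0,8],[0.1,0,0,0.0002,0,0,8],[0.1,0,0,0.0001,0,0,8],[0.1,0,0,0.0002,0,0,8],[0.1,0,0,0.0002,0,0,8],[0.1,0,0,0.0002,0,0,8],[0.1,0,0,0.0001,0,0,8],[0.1,0,0,0.0002,0,0,8],[0.1,0,0,0.0002,0,0,8],[0.1,0,0,0,0,0,0]]'
python3 -c "
from h import *
rel((.589,-.018,.065))"
```

```text
t: 11.15
tool_pos: [0.5878, -0.0203, 0.0621]
tool_rot: [3.09, 0.558, -0.008]
contact_force: [-10.8, -5.3, 7.7]
opening: 0.0239
pos [ 0.5878 -0.0203  0.0621] q [-0.159  0.132  1.826 -0.004  1.188  1.055] open 0.0239 F [-10.8  -5.3   7.7] M [-1.06  1.69 -0.03]
tool x ang 20.49 z [-0.005 -0.003 -1.   ] shift [ 0.0019 -0.0017 -0.0029] rotfix deg [0.05 0.32 0.  ]
```

```bash
python3 -m creep '[[0.1,-0.0015,0,-0.0004,0,0,0],[0.1,0,0,0.0001,0,0,8],[0.1,0,0,0.0002,0,0,8],[0.1,0,0,0.0001,0,0,8],[0.1,0,0,0.0002,0,0,8],[0.1,0,0,0,0,0,0]]' ; python3 -c "
from h import *
rel((.589,-.018,.065))"; python3 -m creep '[[0.1,0,0,0.0001,0,0,4],[0.1,0,0,0,0,0,0]]';python3 -c "
from h import *
rel((.589,-.018,.065))"
```

```text
t: 11.75
tool_pos: [0.5875, -0.0197, 0.0615]
tool_rot: [3.125, -0.313, -0.002]
contact_force: [-4.5, -2.0, 3.6]
opening: 0.0239
pos [ 0.5875 -0.0197  0.0615] q [-1.600e-01  1.300e-01  1.829e+00 -1.000e-03  1.183e+00  1.611e+00] open 0.0239 F [-4.5 -2.   3.6] M [-0.5   0.88 -0.04]
tool x ang -11.44 z [-0.001 -0.    -1.   ] shift [ 0.0011 -0.002  -0.0035] rotfix deg [0.04 0.07 0.  ]
t: 11.95
tool_pos: [0.5875, -0.0196, 0.0615]
tool_rot: [3.113, -0.42, -0.002]
contact_force: [-4.5, -2.5, 3.4]
opening: 0.0235
pos [ 0.5875 -0.0196  0.0615] q [-1.600e-01  1.310e-01  1.829e+00 -1.000e-03  1.183e+00  1.679e+00] open 0.0235 F [-4.5 -2.5  3.4] M [-0.4   0.93 -0.03]
tool x ang -15.36 z [-0.001 -0.    -1.   ] shift [ 0.001  -0.002  -0.0036] rotfix deg [0.04 0.07 0.  ]
```

```bash
python3 -m creep '[[0.1,0,0,0.0001,0,0,4],[0.1,0,0,0,0,0,0]]' >/dev/null;python3 -c "
from h import *
rel((.589,-.018,.065))"; python3 -m creep '[[0.1,0,0,0.0001,0,0,4],[0.1,0,0,0,0,0,0]]'>/dev/null;python3 -c "
from h import *
rel((.589,-.018,.065))";python3 -m creep '[[0.1,0,0,0.0,0,0,3],[0.1,0,0,0,0,0,0]]'>/dev/null;python3 -c "
from h import *
rel((.589,-.018,.065))"
```

```text
pos [ 0.5876 -0.0195  0.0614] q [-0.16   0.131  1.829 -0.     1.183  1.749] open 0.0241 F [-5.4 -1.6  3.1] M [-0.39  0.86 -0.04]
tool x ang -19.35 z [-0.001 -0.    -1.   ] shift [ 0.0008 -0.0019 -0.0036] rotfix deg [0.04 0.07 0.  ]
pos [ 0.5876 -0.0195  0.0613] q [-0.16   0.131  1.829 -0.     1.183  1.819] open 0.0239 F [-5.3 -1.4  3.4] M [-0.33  0.94 -0.07]
tool x ang -23.34 z [-0.001 -0.    -1.   ] shift [ 0.0007 -0.0019 -0.0037] rotfix deg [0.03 0.07 0.  ]
pos [ 0.5876 -0.0194  0.0612] q [-0.16   0.131  1.829 -0.     1.183  1.871] open 0.0238 F [-4.2 -1.   4.5] M [-0.38  0.89 -0.07]
tool x ang -26.31 z [-0.001  0.    -1.   ] shift [ 0.0006 -0.0019 -0.0038] rotfix deg [0.03 0.06 0.  ]
```

```bash
for i in 1; do python3 -m creep '[[0.1,0,0,0.0001,0,0,3],[0.1,0,0,0,0,0,0]]' >/dev/null;python3 -c "
from h import *
rel((.589,-.018,.065))"; python3 -m creep '[[0.1,0,0,0.0001,0,0,3],[0.1,0,0,0,0,0,0]]'>/dev/null;python3 -c "
from h import *
rel((.589,-.018,.065))";python3 -m creep '[[0.1,0,0,0.0,0,0,3],[0.1,0,0,0,0,0,0]]'>/dev/null;python3 -c "
from h import *
rel((.589,-.018,.065))"; done
```

```text
pos [ 0.5876 -0.0194  0.0611] q [-0.159  0.131  1.829 -0.     1.182  1.923] open 0.0236 F [-5.8 -1.3  4.6] M [-0.28  0.94  0.03]
tool x ang -29.29 z [-0.001  0.    -1.   ] shift [ 0.0005 -0.0019 -0.0039] rotfix deg [0.03 0.06 0.  ]
pos [ 0.5877 -0.0193  0.0611] q [-1.590e-01  1.310e-01  1.829e+00 -1.000e-03  1.182e+00  1.973e+00] open 0.0241 F [-4.9 -0.9  5.2] M [-0.24  0.97  0.75]
tool x ang -32.16 z [-0.001 -0.    -1.   ] shift [ 0.0004 -0.0018 -0.0039] rotfix deg [0.05 0.04 0.  ]
pos [ 0.5882 -0.0195  0.0612] q [-1.590e-01  1.310e-01  1.829e+00 -1.000e-03  1.181e+00  2.025e+00] open 0.0242 F [-4.1 -1.7  4.4] M [-0.35  0.76  0.86]
tool x ang -35.15 z [ 0.    -0.001 -1.   ] shift [-0.0002 -0.0017 -0.0038] rotfix deg [ 0.03 -0.04 -0.  ]
```

Bottomed: the moment jumped from about 0 to 0.75–0.86 N m, and the fingers then slipped slightly. I'll unwind in small steps to find where the torque drops to zero.

```bash
python3 -m creep '[[0.1,0,0,0,0,0,-1],[0.1,0,0,0,0,0,0]]' >/dev/null;python3 -c "
from h import *
rel((.589,-.018,.065))"; python3 -m creep '[[0.1,0,0,0,0,0,-1],[0.1,0,0,0,0,0,0]]'>/dev/null;python3 -c "
from h import *
rel((.589,-.018,.065))";python3 -m creep '[[0.1,0,0,0.0,0,0,-1],[0.1,0,0,0,0,0,0]]'>/dev/null;python3 -c "
from h import *
rel((.589,-.018,.065))"
```

```text
pos [ 0.5882 -0.0196  0.0611] q [-0.16   0.131  1.829 -0.     1.181  2.008] open 0.0237 F [-4.7 -1.9  6. ] M [-0.26  0.88  0.63]
tool x ang -34.19 z [ 0. -0. -1.] shift [-0.0002 -0.0017 -0.0039] rotfix deg [ 0.01 -0.03 -0.  ]
pos [ 0.5882 -0.0196  0.0611] q [-0.16   0.131  1.829 -0.     1.181  1.991] open 0.0233 F [-4.9 -2.3  5.6] M [-0.4   0.9   0.38]
tool x ang -33.24 z [ 0. -0. -1.] shift [-0.0002 -0.0018 -0.0039] rotfix deg [-0.   -0.02  0.  ]
pos [ 0.5882 -0.0196  0.0611] q [-0.16   0.131  1.829  0.     1.181  1.975] open 0.0243 F [-4.4 -2.1  5.2] M [-0.26  0.86  0.12]
tool x ang -32.29 z [ 0.  0. -1.] shift [-0.0002 -0.0018 -0.0039] rotfix deg [-0.01 -0.01  0.  ]
```

Stiffness is 0.26 N m/deg and zero torque is at tool angle -31.8°, so the quarter-turn target is a tool angle of about 58.3°.

```bash
python3 -m creep '[[0.1,0,0,0,0,0,-8],[0.1,0,0,-0.0002,0,0,-8],[0.1,0,0,-0.0002,0,0,-8],[0.1,0,0,-0.0002,0,0,-8],[0.1,0,0,-0.0002,0,0,-8],[0.1,0,0,-0.0002,0,0,-8],[0.1,0,0,-0.0002,0,0,-8],[0.1,0,0,-0.0002,0,0,-8],[0.1,0,0,-0.0002,0,0,-8],[0.1,0,0,-0.0002,0,0,-8],[0.1,0,0,-0.0002,0,0,-8],[0.1,0,0,0,0,0,-2.6],[0.1,0,0,0,0,0,0],[0.1,0,0,0,0,0,0]]'
python3 - <<'E'
from h import *
rel((.589,-.018,.065))
a=get_image("wrist");b=get_image("side");s=get_image("scene");k=calibration("wrist")
np.savez("w7.npz",**k)
print(models.search_frame("wrist","thumb_nut")[:1], proj("",(.589,-.018,.087),k))
cv2.imwrite("pics/w7.png",a[:,:,::-1]);cv2.imwrite("pics/s7.png",b[:,:,::-1])
z=lambda im,r,f:cv2.resize(im[r[0]:r[1],r[2]:r[3]],None,fx=f,fy=f,interpolation=cv2.INTER_CUBIC)
A=z(a,(200,360,220,420),3.8)
cv2.imwrite("pics/w7c.png",cv2.resize(A,(740,592))[:,:,::-1])
E
```

```text
t: 15.15
tool_pos: [0.5885, -0.0204, 0.0632]
tool_rot: [2.743, 1.529, 0.0]
contact_force: [-4.8, -4.0, 5.1]
opening: 0.0238
pos [ 0.5885 -0.0204  0.0632] q [-1.600e-01  1.290e-01  1.828e+00 -1.000e-03  1.184e+00  3.940e-01] open 0.0238 F [-4.8 -4.   5.1] M [-0.66  0.69  0.03]
tool x ang 58.27 z [ 0.001 -0.001 -1.   ] shift [ 0.0023 -0.0008 -0.0018] rotfix deg [0.09 0.03 0.  ]
[{'extent': [286.9, 231.6, 347.7, 319.7], 'conf': 0.62}] [317.02261919 291.76487892]
```

View pics/w7c.png

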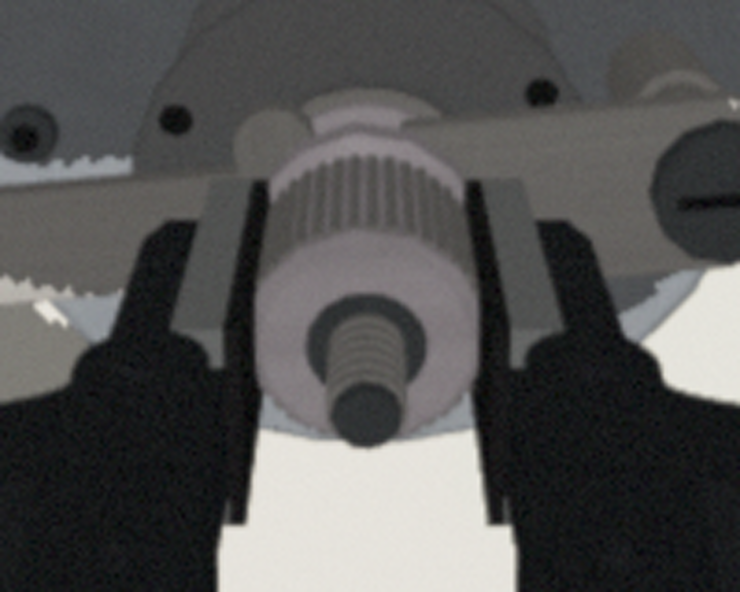

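The witness line is hidden behind the stud at crop (367,370), between stud and camera, which is what a quarter turn predicts. The nut is firmly between the pads and the keeper lies under it. Handing in.

```bash
python3 -c "
from station import finish_job
print(finish_job())"
```

```text
the job is handed in; nothing more can be done
None
```

I swung the keeper home, ran the nut down until it bottomed, then backed it off about 90°. I handed the job in with the nut still held at that setting with a 60 N grip. It took about 15 s of the 72 s allowed.

- **Keeper:** I pushed it with the shut fingers until it stopped moving and the force rose to about 15 N. In the wrist image it lay at 153.6°. The home direction measured from the images was 151–153°, so they agree within measuring error.
- **Bottoming out:** the nut needed about 225° clockwise, against 223° predicted from its witness line. The torque then jumped to about 0.86 N m, and the fingers slipped about 2.5° on the knurl.
- **Backing off:** to allow for that slip, I unwound until the torque was nearly zero and took the tool angle there (-31.8°) as bottomed. The quarter turn was counted from that, ending at 58.3°, so I expect it to be within a degree or two.
- **Last checks:** the fingers still hold the nut (opening 23.8 mm), the turning moment is close to zero, and there is about 8 N of leftover force on the tool.
- **Not confirmed directly:** in the last picture the stud hides the witness line. That fits a quarter turn, but it only confirms the angle to within about 15°.
- **Bystanders:** no move went near the board, loupe or driver. I last saw all three just before the nut was gripped, or in the case of the board and driver, early in the turning. I did not check them again at the end.

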